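Hang the clothespin basket on the rooftop rack

ROBOT

A 6-joint arm with a two-finger parallel gripper is mounted at the origin on the work surface. World frame = base frame: x ahead of the robot, y to its left, z up, the work surface at z = 0. Lengths are in m, angles in rad, forces in N, time in s.
With the tool pointing down it reaches from about 0.375 to 0.925 m from the base axis. Payload 5.7 kg.
Tool frame: the origin (TCP) lies between the finger pads; the fingertips stand 19 mm ahead of it and the grasp point (between the pads) is the TCP; z points along the fingers, y is the line along which they close (so a half turn about z gives the same grasp; the last joint's range is limited). The gripper opens to 88 mm and grips with 3 to 60 N. Pads are 20 mm wide; open, the fingers measure 115 mm over their backs; the gripper's body (75 mm by 178 mm) begins 61 mm behind the grasp point.
Start: joints at [1.17, 0.359, 1.51, -0, 1.272, -0.115], TCP at [0.169, 0.576, 0.242] pointing down, gripper open.
Joint ranges: [-2.97, 2.97], [-1.01, 2.36], [0.21, 2.38], [-0.96, 4.11], [0.2, 2.71], [-2.98, 2.98]. Speed limits (rad/s): [2.39, 2.39, 3.14, 3.14, 3.14, 3.14].

INTERFACE

Orientations are given as [roll, pitch, yaw] about the fixed x, y, z axes, in that order (R = Rz(yaw) Ry(pitch) Rx(roll)).
In Python, from plant import get_obs, grab_frame, finish_job, outline_of gives the robot as it stands. The module is installed in compiled form; this text tells all that it offers.
- The arm moves only by the tool jog_arm, never from a script. Its argument "targets" is a list of rows, each a list of 6 numbers: the shift along the tool's x, y, z as a fraction of full scale, then the turn, a rotation vector about the tool's x, y, z as a fraction of full scale. In form: [[x, y, z, ax, ay, az], ...]. A call has exactly 10 rows; each row shifts and turns the commanded pose from where the row before left it, along the tool's axes as they then stand; what a row does not reach is not made up. Full scale, the value 1, is 0.04 m for a shift and 8 degrees for a turn. A row lasts 1/8 s, in which the tool goes at most 62.5 mm and 10.7 degrees, less where a joint would pass 70% of its speed; a pose out of reach is approached as far as the arm can. A call with a number of a shift or a turn outside -1 to 1 is refused whole. A call with a gripper value outside its range is refused whole. "fingers" is the opening, from -1 (shut) to 1 (fully open), set as the call begins (left out, the last holds). The fingers move at their own pace and stop on an object; the grip force is fixed at half the most. Time passes only in rows, so rows that do not move let the fingers close, or fill a call up. It gives the time, the measured TCP pose, the force, the opening and the grip force at its end, in the units of the state.
- get_obs(): the state, without advancing time (a new reading comes with each control period).
- grab_frame(name): name is "side" or "top"; returns a dict with "img" (480x640x3 uint8, red, green, blue), "camera_matrix" (3x3 intrinsics, pixels), "rvec" (rotation vector, rad) and "tvec" (3), from world to camera coordinates, as OpenCV has them. Camera axes: x right, y down, z forward; pixel columns grow to the right and rows downward; lengths in m; the calibration is good to about 2 mm. A picture is of the moment at which its call begins. There is no depth.
- finish_job(): hands the job in; it is judged then, once.
Trained networks look in the newest picture that a camera, given by its name, has taken for a name from the list of things; names that differ only in an ending like _2 or _b are one class to them, and where a whole thing is asked for, a point or a joint stands for the part that bears it (a point fixed in the world has none). Each returns a list of dicts, best first, with "confidence" (0 to 1); they miss things now and then, are a little off and sometimes report something else, mostly with a low value. They report only what shows in the picture. A call takes as long as a camera call.
- outline_of(thing, camera): "region" (480x640 bool, what is visible of it) and "rect" ([centre column, centre row, width, height] in pixels, round what is visible of it).
The state is a dict: "t": time; "joint_positions": joint angles; "joint_vel": joint speeds; "joint_torque": joint torques, N m; "ee_pos": TCP position; "ee_rot": TCP orientation; "wrist_force": force on the tool from outside, world axes, zero at the start; "moment": the same for the moment, N m; "finger_gap": finger opening in m; "grasp_force": force on a finger pad.
Only numpy, scipy, OpenCV 4.12 (cv2) and the standard library are available. Lean on these libraries where they do the work, as an engineer would, in place of code of your own. Each camera call takes 0.05 s, during which the arm holds its last target. There are 200 camera calls.

TASK

Take the clothespin basket that has a hook at its back and hang it on the top bar of the drying rack, in the gap between the scrub brush and the scoop, on the robot's side of the bar like them. Lower it until its hook sits over the bar, then let go; leave the brush and the scoop hanging where they are.

Things in the scene. Friction and masses are not known exactly. Their poses are not given: they have to be found in the camera images.
- basket: Hooked clothespin basket, grey plastic, about 0.2 kg, upright on the ledge. Origin: centre of its underside, z up; hook at its +x side. Pocket 84x84 mm over the rim, 65 high. Fixed arched handle over it: bar along x, 12 wide (y), 14 tall, 80 long, middle 147 mm above the origin, held by a 24 mm wide strap at each end, free below and beside. A twin without hook also stands there: not wanted.
- basket_hook (a point): Top middle of the hook's downward-open slot, 59 mm towards +x and 110 mm above the basket's origin. Slot 38 mm wide in x, between the basket's flat back (x = +40 mm from the basket's origin) and a 6 mm thick tip that reaches 28 mm down; hook 24 mm wide in y, its arm 6 mm thick. Axes as the basket's. Seated, this point is on the bar's top face; the basket may lean up to 15 deg.
- rail: Fixed steel rack. Origin on the ledge under the middle of its bars; y runs along them, -x faces the robot. Top bar 16 mm square, 500 long, middle plane x = 0, top face z = 180 mm. A like bar with its middle at z = 100 mm lies right below: hung things rest their backs on both. Posts at y = +-250 mm, as high. A hung basket has its x axis along the rack's and its underside 70 mm above the ledge.
- brush: Scrub brush, wooden back, short bristles; hangs loose by a 20 mm wide steel hook on the top bar, robot's side, at one side of the gap (left or right varies). Origin: underside of its hook, on the middle of the bar's top face; axes as the rack's. 60 mm wide (y, centred), from 25 to 150 mm below the origin, reaching 49 mm towards the robot; hook top 5 mm above the origin.
- scoop: Plastic scoop; hangs loose by its hooked 24 mm wide handle on the top bar, robot's side, at the other side of the gap. Origin: underside of its hook, on the middle of the bar's top face; axes as the rack's. Bowl 76 mm wide (y, centred), from 70 to 140 mm below the origin, reaching 61 mm towards the robot; hook top 5 mm above the origin. Clear gap to the brush 108 to 124 mm.

How it is judged:
On the way, in this order (a step that is already met when the one before it is completed fails the run):
1. the basket is lifted off the ledge, its underside more than 90 mm up (height (world z) of basket above 0.09 m), for 0.1 s.
2. still held, the basket is lowered until its hook is over the bar, within 15 mm of seated (z of basket in the frame of rail between 0.045 and 0.085 m and x of basket in the frame of rail between -0.08 and -0.03 m and contact force between the fingers and basket above 0.3 N), for 0.1 s.
At the end, for the whole second after the job is handed in: Basket at rest, hung by its hook on the top bar between brush and scoop: underside 45-85 mm above the ledge, middle 30-80 mm on the robot's side of the bar, leaning under 20 deg, square to the bar within 14 deg, resting on the rack; brush and scoop on the bar within 20 mm of their starts (z of basket in the frame of rail between 0.045 and 0.085 m and x of basket in the frame of rail between -0.08 and -0.03 m and angle between basket's own z axis and vertical below 0.35 rad and angle between the y axis of basket and the y axis of rail, either way round below 0.25 rad and contact force between basket and rail above 0.3 N and linear speed of basket below 0.03 m/s and ((y of basket in the frame of brush above 0.05 m and y of basket in the frame of scoop below -0.05 m) or (y of basket in the frame of brush below -0.05 m and y of basket in the frame of scoop above 0.05 m)) and z of each of brush, scoop in the frame of rail above 0.17 m and distance of each of brush, scoop from where it was at the start of the episode below 0.02 m); the robot touches nothing.
It fails at once if the brush or the scoop is knocked off the bar or pushed more than 25 mm (distance of any of brush, scoop from where it was at the start of the episode above 0.025 m).
It also fails if it takes over 42 s, if anything falls off the work surface, if the arm or the gripper's body presses on something with over 40 N, if the wrist force passes 120 N, or if a joint passes its speed limit or range.

## Working session

There is one attempt and no reset: what is moved stays moved. The work goes in short steps, Python scripts to look and compute and a tool call to move; the robot and the scene stay as the last step left them, time stands still between calls to the robot, and variables do not carry over. Pictures are saved under pics/ and viewed, at most 10 in all, crops included, and the job is handed in when it is done.

Besides the shell and the picture viewer there is one more tool, called after "Request:" by a JSON object that holds its "method" and its "body". jog_arm: Moves the arm, as the interface text tells. Its arguments: {"type":"object","properties":{"targets":{"type":"array"},"fingers":{"type":"number"}},"required":["targets"]}

```bash
mkdir -p pics; cat > h.py <<'E'
import numpy as np,cv2
from plant import *
def P(f):
    R=cv2.Rodrigues(np.array(f["rvec"],float))[0];return np.array(f["camera_matrix"]),R,np.array(f["tvec"],float).ravel()
def ray(f,u,v,z):
    K,R,t=P(f);d=R.T@np.linalg.solve(K,[u,v,1.]);c=-R.T@t
    return c+d*(z-c[2])/d[2]
def proj(f,X):
    return cv2.projectPoints(np.array(X,float).reshape(-1,3),np.array(f["rvec"],float),np.array(f["tvec"],float),np.array(f["camera_matrix"]),None)[0].reshape(-1,2)
E
python3 - <<'E'
from h import *
np.set_printoptions(precision=3,suppress=True)
o=get_obs();print(o["ee_pos"],o["ee_rot"],o["finger_gap"],o["t"])
for c in("top","side"):
    f=grab_frame(c);cv2.imwrite(f"pics/{c}0.png",f["img"][:,:,::-1]);K,R,t=P(f);print(c,K.ravel(),-R.T@t,R.ravel())
    for n in("basket","basket_hook","rail","brush","scoop"):
        for d in outline_of(n,c):print(n,round(d["confidence"],2),np.round(d["rect"]))
E
```

```text
[0.169 0.575 0.241] [-3.14  -0.     2.856] 0.08793254879954844 0.0
top [594.163   0.    312.904   0.    594.163 241.211   0.      0.      1.   ] [0.373 0.017 1.189] [ 0.001 -1.    -0.008 -0.993  0.    -0.122  0.122  0.008 -0.993]
basket 0.56 [180. 317.  64.  72.]
basket_hook 0.72 [180. 313.  62.  73.]
rail 0.91 [325. 208. 304.  88.]
brush 0.74 [379. 209.  39.  52.]
scoop 0.88 [276. 204.  50.  56.]
scoop 0.56 [379. 211.  41.  53.]
side [442.981   0.    319.74    0.    442.981 236.195   0.      0.      1.   ] [ 0.101 -0.609  0.717] [ 0.84  -0.543  0.009 -0.323 -0.512 -0.796  0.437  0.665 -0.605]
basket 0.71 [212. 226.  50.  70.]
basket_hook 0.79 [211. 228.  52.  73.]
rail 0.74 [361. 269. 169. 207.]
brush 0.98 [368. 274.  40.  69.]
scoop 0.95 [323. 227.  39.  73.]
scoop 0.61 [363. 269. 172. 208.]
```

View pics/top0.png

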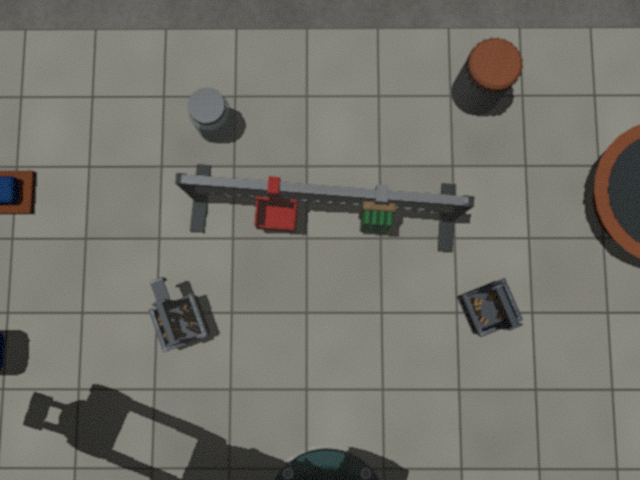

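View pics/side0.png

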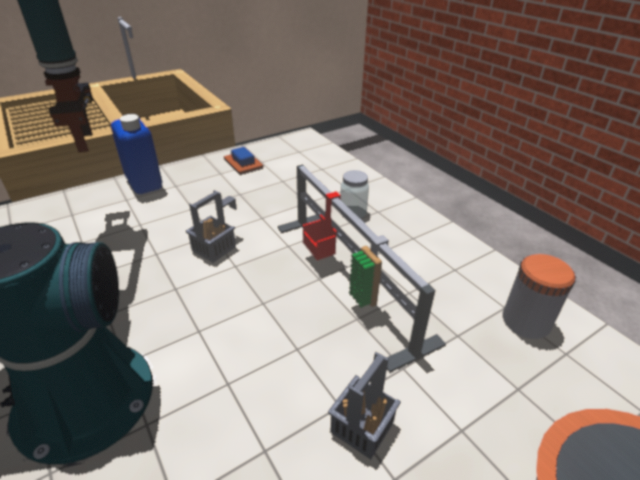

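```bash
cat > fit.py <<'E'
from h import *
from scipy.optimize import minimize,differential_evolution
def box(x0,x1,y0,y1,z0,z1):return np.array([[x,y,z] for x in(x0,x1) for y in(y0,y1) for z in(z0,z1)])/1000.
B=[np.vstack([box(-38,38,-38,38,0,1),box(-42,42,-42,42,64,65)]),box(-40,40,-6,6,140,154),box(-42,-36,-12,12,60,154),box(36,42,-12,12,60,154),box(40,84,-12,12,110,116),box(78,84,-12,12,82,116)]
def RL(h):return [box(-8,8,-250,250,164,180),box(-8,8,-250,250,92,108)]+[b for s in(-250,250) for b in(box(-10,10,s-10,s+10,0,180),box(-h,h,s-13,s+13,0,10))]
BR=[box(-49,-10,-30,30,30,155),box(-12,10,-10,10,155,185)]
SC=[box(-61,-9,-38,38,40,110),box(-13,-8,-12,12,110,185),box(-12,12,-12,12,180,185)]
def draw(f,bs,p):
    m=np.zeros((480,640),np.uint8);c,s=np.cos(p[2]),np.sin(p[2])
    for b in bs:
        X=b@np.array([[c,-s,0],[s,c,0],[0,0,1]]).T+[p[0],p[1],p[3] if len(p)>3 else 0]
        h=cv2.convexHull((proj(f,X)*16).round().astype(np.int32));cv2.fillConvexPoly(m,h,1,cv2.LINE_8,4)
    return m>0
def iou(f,m,r,ig):
    m=m&~ig;r=r&~ig;return (m&r).sum()/max(1,(m|r).sum())
def fit(fr,reg,bs,x0,w,ig=None,par=None):
    par=par or (lambda q:(bs,q));ig=ig or {c:np.zeros((480,640),bool) for c in fr}
    def cost(q):
        b,p=par(q);return -sum(iou(fr[c],draw(fr[c],b,p),reg[c],ig[c]) for c in reg)
    r=differential_evolution(cost,[(a-d,a+d) for a,d in zip(x0,w)],popsize=12,maxiter=40,seed=1,polish=False)
    return r.x,r.fun
E
cat > m.py <<'E'
from fit import *
np.set_printoptions(precision=4,suppress=True)
fr={};reg={}
for c in("top","side"):
    fr[c]=grab_frame(c)
    for n in("basket_hook","rail","brush","scoop"):
        d=outline_of(n,c)
        if d:reg.setdefault(n,{})[c]=d[0]["region"]
        print(n,c,[(round(e["confidence"],2),np.round(e["rect"])) for e in d])
ig={c:reg["brush"][c]|reg["scoop"][c] for c in fr}
g=ray(fr["top"],180,317,.06);a=ray(fr["top"],180,180,.18);b=ray(fr["top"],470,203,.18);print(g,a,b)
yaw=np.arctan2(-(a-b)[0],(a-b)[1]);mid=(a+b)/2
r,s=fit(fr,reg["rail"],None,[mid[0],mid[1],yaw,65],[.03,.03,.1,25],ig,lambda q:(RL(q[3]),q[:3]));print("rail",r,s)
q,s=fit(fr,reg["basket_hook"],B,[g[0],g[1],.3],[.04,.04,.6]);print("basket",q,s)
c_,s_=np.cos(r[2]),np.sin(r[2]);ys={}
for n,bs in(("brush",BR),("scoop",SC)):
    y,s=fit(fr,reg[n],bs,[0],[.2],None,lambda t:(bs,[r[0]-s_*t[0],r[1]+c_*t[0],r[2]]));print(n,y,s);ys[n]=y[0]
for c in fr:
    im=fr[c]["img"][:,:,::-1].copy()
    for bs,p in((RL(r[3]),r[:3]),(B,q),(BR,[r[0]-s_*ys["brush"],r[1]+c_*ys["brush"],r[2]]),(SC,[r[0]-s_*ys["scoop"],r[1]+c_*ys["scoop"],r[2]])):
        k,_=cv2.findContours(draw(fr[c],bs,p).astype(np.uint8),cv2.RETR_LIST,cv2.CHAIN_APPROX_NONE);cv2.drawContours(im,k,-1,(0,255,255),1)
    w=(slice(150,380),slice(130,500));w=w if c=="top" else (slice(140,380),slice(170,470))
    cv2.imwrite(f"pics/{c}1.png",cv2.resize(im[w],None,fx=2,fy=2,interpolation=cv2.INTER_CUBIC))
E
time python3 m.py
```

```text
basket_hook top [(0.72, array([178., 315.,  58.,  73.])), (0.35, array([275., 206.,  45.,  54.]))]
rail top [(0.63, array([324., 210., 300.,  88.]))]
brush top [(0.74, array([380., 209.,  41.,  51.]))]
scoop top [(0.97, array([274., 205.,  46.,  55.]))]
basket_hook side [(0.93, array([213., 227.,  49.,  72.])), (0.26, array([368., 273.,  37.,  68.]))]
rail side [(0.84, array([363., 270., 167., 205.]))]
brush side [(0.61, array([369., 272.,  40.,  70.]))]
scoop side [(0.72, array([321., 227.,  39.,  70.]))]
[0.3669 0.2774 0.06  ] [0.6035 0.2564 0.18  ] [ 0.5625 -0.2448  0.18  ]
rail [ 0.586   0.0069 -0.075  66.8722] -1.813253180285617
basket [0.3579 0.2808 0.3864] -1.8174544777272512
brush [-0.0998] -1.6115828155476462
scoop [0.0862] -1.735399669684213
real	0m2.720s
user	0m1.780s
sys	0m0.077s
```

View pics/top1.png

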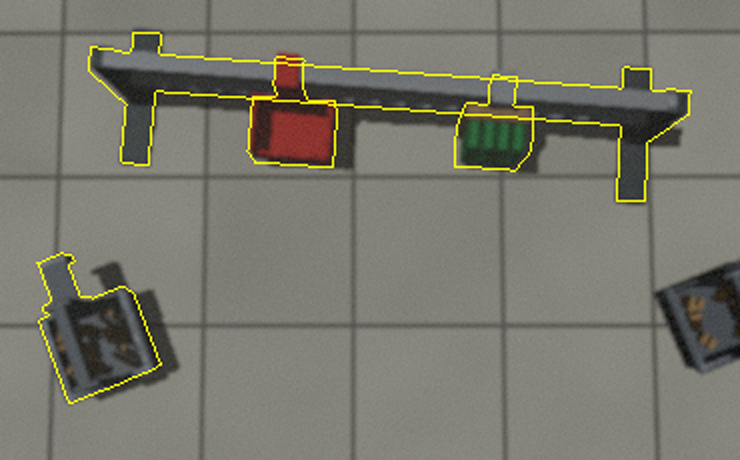

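View pics/side1.png

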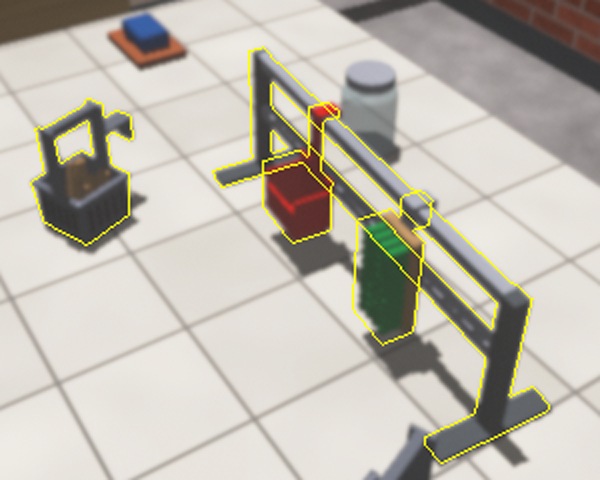

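Fits agree with the pictures. The hooked basket is at (0.358, 0.281) with yaw 0.386. The gap centre is at rail y ≈ -0.011, so the hanging target is about (0.528, 0.000) with yaw -0.075. I'll move above the basket now.

Request:
{"method": "jog_arm", "body": {"targets": [[-0.66,-0.57,0,0,0,0],[-0.66,-0.57,0,0,0,0],[-0.66,-0.57,0,0,0,0],[-0.66,-0.57,0,0,0,0],[-0.66,-0.57,0,0,0,0],[-0.66,-0.57,0,0,0,0],[-0.66,-0.57,0,0,0,0],[-0.66,-0.57,0,0,0,0],[-0.66,-0.57,0,0,0,0],[-0.66,-0.57,0,0,0,0]], "fingers": 1}}

```text
t: 2.35
ee_pos: [0.3588, 0.2815, 0.2418]
ee_rot: [3.141, 0.0, 2.856]
wrist_force: [-1.2, -0.5, -0.4]
finger_gap: 0.0877
grasp_force: 0.0
```

Request:
{"method": "jog_arm", "body": {"targets": [[0,0,0.1,0,0,-0.6],[0,0,0.1,0,0,-0.6],[0,0,0.1,0,0,-0.6],[0,0,0.1,0,0,-0.6],[0,0,0.1,0,0,-0.6],[0,0,0.1,0,0,-0.6],[0,0,0.1,0,0,-0.6],[0,0,0.1,0,0,-0.6],[0,0,0,0,0,0],[0,0,0,0,0,0]]}}

```text
t: 3.6
ee_pos: [0.3583, 0.2825, 0.2098]
ee_rot: [-3.142, 0.0, -2.759]
wrist_force: [0.0, 0.4, 0.7]
finger_gap: 0.0879
grasp_force: 0.0
```

```bash
cat > go.py <<'E'
import sys;from h import *
from scipy.spatial.transform import Rotation as Ro
np.set_printoptions(precision=4,suppress=True)
def need(x,y,z,yaw):
    o=get_obs();R=Ro.from_euler("xyz",o["ee_rot"]);T=Ro.from_euler("xyz",[np.pi,0,yaw])
    print("at",np.array(o["ee_pos"]),o["ee_rot"],"gap",o["finger_gap"],"F",o["grasp_force"],o["wrist_force"],"t",o["t"])
    print("shift fs",R.inv().apply(np.array([x,y,z])-o["ee_pos"])/.04,"turn fs",np.degrees((R.inv()*T).as_rotvec())/8)
if __name__=="__main__":need(*map(float,sys.argv[1:]))
E
python3 go.py .3579 .2808 .147 3.528
```

```text
at [0.3583 0.2825 0.2098] [-3.1416  0.0003 -2.7588] gap 0.08786898923591396 F 0.0 [0.0122 0.4301 0.7209] t 3.6
shift fs [ 0.0261 -0.0364  1.5711] turn fs [-0.0002  0.002  -0.0261]
```

Request:
{"method": "jog_arm", "body": {"targets": [[0.03,-0.04,0.2,0,0,-0.03],[0,0,0.2,0,0,0],[0,0,0.2,0,0,0],[0,0,0.2,0,0,0],[0,0,0.2,0,0,0],[0,0,0.2,0,0,0],[0,0,0.2,0,0,0],[0,0,0.17,0,0,0],[0,0,0,0,0,0],[0,0,0,0,0,0]]}}

```text
t: 4.85
ee_pos: [0.3578, 0.2806, 0.1469]
ee_rot: [-3.142, 0.0, -2.753]
wrist_force: [0.5, -0.1, -0.1]
finger_gap: 0.0878
grasp_force: 0.0
```

Request:
{"method": "jog_arm", "body": {"targets": [[0,0,0,0,0,0],[0,0,0,0,0,0],[0,0,0,0,0,0],[0,0,0,0,0,0],[0,0,0,0,0,0],[0,0,0,0,0,0],[0,0,0,0,0,0],[0,0,0,0,0,0],[0,0,0,0,0,0],[0,0,0,0,0,0]], "fingers": -1}}

```text
t: 6.1
ee_pos: [0.3576, 0.2805, 0.1468]
ee_rot: [-3.141, -0.0, -2.753]
wrist_force: [-0.1, -0.7, -0.1]
finger_gap: 0.0117
grasp_force: 29.9
```

Request:
{"method": "jog_arm", "body": {"targets": [[0,0,-0.2,0,0,0],[0,0,-0.4,0,0,0],[0,0,-0.4,0,0,0],[0,0,-0.45,0,0,0],[0,0,-0.45,0,0,0],[0,0,-0.45,0,0,0],[0,0,-0.45,0,0,0],[0,0,-0.45,0,0,0],[0,0,-0.45,0,0,0],[0,0,0,0,0,0]]}}

```text
t: 7.35
ee_pos: [0.3583, 0.2809, 0.2963]
ee_rot: [3.141, 0.003, -2.753]
wrist_force: [0.4, 0.0, -1.8]
finger_gap: 0.0118
grasp_force: 29.9
```

```bash
python3 go.py .46 .005 .297 3.067
```

```text
at [0.3583 0.2809 0.2963] [ 3.1412  0.0031 -2.753 ] gap 0.011831967641362342 F 29.94296908378601 [ 0.3589  0.0476 -1.7959] t 7.35
shift fs [ 0.2622 -7.3472 -0.0213] turn fs [0.0076 0.0209 3.3176]
```

Request:
{"method": "jog_arm", "body": {"targets": [[0.03,-0.5,0,0,0,0],[0.03,-0.8,0,0,0,0],[0.03,-0.8,0,0,0,0],[0.03,-0.8,0,0,0,0],[0.03,-0.8,0,0,0,0],[0.03,-0.8,0,0,0,0],[0.03,-0.8,0,0,0,0],[0.03,-0.8,0,0,0,0],[0.02,-0.75,0,0,0,0],[0,-0.5,0,0,0,0]]}}

```text
t: 8.6
ee_pos: [0.4592, 0.0033, 0.294]
ee_rot: [3.141, -0.001, -2.754]
wrist_force: [-0.9, -0.0, -1.0]
finger_gap: 0.012
grasp_force: 29.9
```

Request:
{"method": "jog_arm", "body": {"targets": [[0,0,0,0,0,0.4],[0,0,0,0,0,0.42],[0,0,0,0,0,0.42],[0,0,0,0,0,0.42],[0,0,0,0,0,0.42],[0,0,0,0,0,0.42],[0,0,0,0,0,0.42],[0,0,0,0,0,0.4],[0,0,0,0,0,0],[0,0,0,0,0,0]]}}

```text
t: 9.85
ee_pos: [0.4591, 0.0045, 0.2944]
ee_rot: [-3.142, -0.001, 3.068]
wrist_force: [-0.3, -0.0, -1.3]
finger_gap: 0.0116
grasp_force: 29.9
```

```bash
python3 go.py .5284 .0002 .297 3.067
cat > look.py <<'E'
from fit import *
import sys
np.set_printoptions(precision=4,suppress=True)
o=get_obs();p=o["ee_pos"];fr={};reg={}
for c in("top","side"):
    fr[c]=grab_frame(c);d=outline_of("basket_hook",c);print([(round(e["confidence"],2),np.round(e["rect"])) for e in d])
q=[p[0],p[1],o["ee_rot"][2]-np.pi,p[2]-.147]
ims=[]
for c in fr:
    im=fr[c]["img"][:,:,::-1].copy();k,_=cv2.findContours(draw(fr[c],B,q).astype(np.uint8),cv2.RETR_LIST,cv2.CHAIN_APPROX_NONE)
    if len(sys.argv)<3:cv2.drawContours(im,k,-1,(0,255,255),1)
    w=(slice(130,360),slice(200,460)) if c=="top" else (slice(100,330),slice(230,490))
    ims.append(cv2.resize(im[w],(390,345),interpolation=cv2.INTER_CUBIC))
cv2.imwrite(f"pics/{sys.argv[1]}.png",np.hstack(ims))
E
python3 look.py held
```

```text
at [0.4591 0.0045 0.2944] [-3.1415 -0.0008  3.0677] gap 0.011604421816289118 F 29.942961931228638 [-0.308  -0.0359 -1.268 ] t 9.85
shift fs [-1.7356  0.02   -0.0655] turn fs [-0.0005 -0.006   0.005 ]
[(0.67, array([324., 281.,  54.,  17.]))]
[(0.85, array([308., 220.,  71.,  87.]))]
```

View pics/held.png

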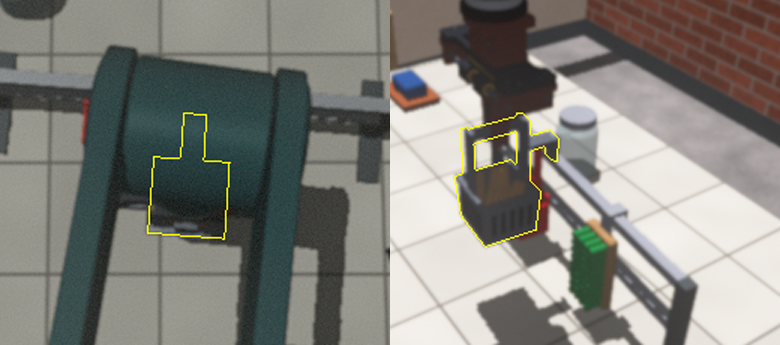

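The side view shows the held basket matching the predicted outline, level, with its hook above the bar. I'll go forward, then lower partway.

Request:
{"method": "jog_arm", "body": {"targets": [[-0.2,0,0,0,0,0],[-0.25,0.02,0,0,0,0],[-0.25,0,0,0,0,0],[-0.25,0,0,0,0,0],[-0.25,0,0,0,0,0],[-0.25,0,0,0,0,0],[-0.2,0,0,0,0,0],[-0.09,0,0,0,0,0],[0,0,0,0,0,0],[0,0,0,0,0,0]]}}

```text
t: 11.3
ee_pos: [0.5285, 0.0002, 0.2948]
ee_rot: [-3.142, -0.0, 3.067]
wrist_force: [1.2, 0.7, -1.4]
finger_gap: 0.0116
grasp_force: 29.9
```

Request:
{"method": "jog_arm", "body": {"targets": [[0,0,0.1,0,0,0],[0,0,0.15,0,0,0],[0,0,0.15,0,0,0],[0,0,0.15,0,0,0],[0,0,0.15,0,0,0],[0,0,0.15,0,0,0],[0,0,0.15,0,0,0],[0,0,0.15,0,0,0],[0,0,0.1,0,0,0],[0,0,0,0,0,0]]}}

```text
t: 12.55
ee_pos: [0.5287, 0.0001, 0.2445]
ee_rot: [-3.142, -0.001, 3.067]
wrist_force: [0.1, -0.1, -1.3]
finger_gap: 0.012
grasp_force: 29.9
```

```bash
python3 go.py .5284 .0002 .218 3.067; python3 look.py low
```

```text
at [0.5287 0.0001 0.2445] [-3.1415 -0.0007  3.0666] gap 0.011953567537482775 F 29.942949414253235 [ 0.119  -0.1227 -1.322 ] t 12.55
shift fs [0.0067 0.0025 0.6632] turn fs [-0.0007 -0.005  -0.003 ]
[(0.75, array([327., 240.,  53.,  22.]))]
[(0.61, array([338., 233.,  67.,  81.]))]
```

View pics/low.png

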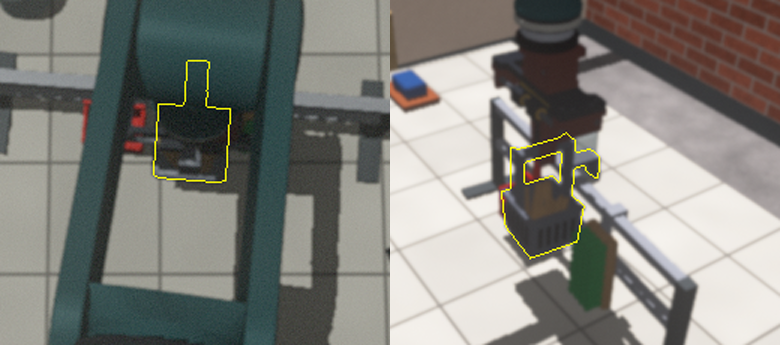

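Basket sits in the gap, with the hook tip beyond the bar and no contact force. I'll lower it to about seated height.

Request:
{"method": "jog_arm", "body": {"targets": [[0,0,0.08,0,0,0],[0,0,0.08,0,0,0],[0,0,0.08,0,0,0],[0,0,0.08,0,0,0],[0,0,0.08,0,0,0],[0,0,0.08,0,0,0],[0,0,0.08,0,0,0],[0,0,0.06,0,0,0],[0,0,0.03,0,0,0],[0,0,0,0,0,0]]}}

```text
t: 14.0
ee_pos: [0.5288, 0.0001, 0.2188]
ee_rot: [-3.141, -0.0, 3.067]
wrist_force: [-0.3, -0.0, -1.6]
finger_gap: 0.0119
grasp_force: 29.9
```

Request:
{"method": "jog_arm", "body": {"targets": [[0,0,0.03,0,0,0],[0,0,0.03,0,0,0],[0,0,0,0,0,0],[0,0,0,0,0,0],[0,0,0,0,0,0],[0,0,0,0,0,0],[0,0,0,0,0,0],[0,0,0,0,0,0],[0,0,0,0,0,0],[0,0,0,0,0,0]]}}

```text
t: 15.25
ee_pos: [0.5289, 0.0001, 0.2165]
ee_rot: [-3.142, -0.0, 3.067]
wrist_force: [-1.9, -0.0, 2.7]
finger_gap: 0.012
grasp_force: 29.9
```

```bash
python3 go.py .5284 .0002 .215 3.067
```

```text
at [0.5289 0.0001 0.2165] [-3.1415 -0.0001  3.0666] gap 0.011961611661277648 F 29.942965507507324 [-1.8635 -0.0059  2.7137] t 15.25
shift fs [0.0119 0.0019 0.0382] turn fs [-0.0005 -0.0004 -0.0028]
```

Force changed from -1.6 to +2.7 N, so the hook is on the bar. Release and rise.

Request:
{"method": "jog_arm", "body": {"targets": [[0,0,0,0,0,0],[0,0,0,0,0,0],[0,0,0,0,0,0],[0,0,0,0,0,0],[0,0,0,0,0,0],[0,0,0,0,0,0],[0,0,0,0,0,0],[0,0,0,0,0,0],[0,0,0,0,0,0],[0,0,0,0,0,0]], "fingers": 0.2}}

```text
t: 16.5
ee_pos: [0.5289, 0.0001, 0.2165]
ee_rot: [-3.141, -0.0, 3.067]
wrist_force: [0.3, -1.0, -0.3]
finger_gap: 0.0526
grasp_force: 0.0
```

Request:
{"method": "jog_arm", "body": {"targets": [[0,0,-0.15,0,0,0],[0,0,-0.25,0,0,0],[0,0,-0.3,0,0,0],[0,0,-0.35,0,0,0],[0,0,-0.4,0,0,0],[0,0,-0.5,0,0,0],[0,0,-0.5,0,0,0],[0,0,-0.5,0,0,0],[0,0,-0.3,0,0,0],[0,0,0,0,0,0]]}}

```text
t: 17.75
ee_pos: [0.5294, 0.0, 0.3476]
ee_rot: [-3.141, 0.002, 3.067]
wrist_force: [1.0, -1.4, -0.2]
finger_gap: 0.0524
grasp_force: 0.0
```

Request:
{"method": "jog_arm", "body": {"targets": [[0.3,0,0,0,0,0],[0.6,0,0,0,0,0],[0.6,0,0,0,0,0],[0.6,0,0,0,0,0],[0.5,0,0,0,0,0],[0.3,0,0,0,0,0],[0,0,0,0,0,0],[0,0,0,0,0,0],[0,0,0,0,0,0],[0,0,0,0,0,0]]}}

```text
t: 19.0
ee_pos: [0.4136, 0.0087, 0.3464]
ee_rot: [-3.141, -0.0, 3.067]
wrist_force: [-0.5, 0.1, -0.4]
finger_gap: 0.0526
grasp_force: 0.0
```

```bash
python3 look.py end plain
```

```text
[(0.76, array([329., 199.,  46.,  34.]))]
[(0.65, array([334., 247.,  63.,  79.]))]
```

View pics/end.png

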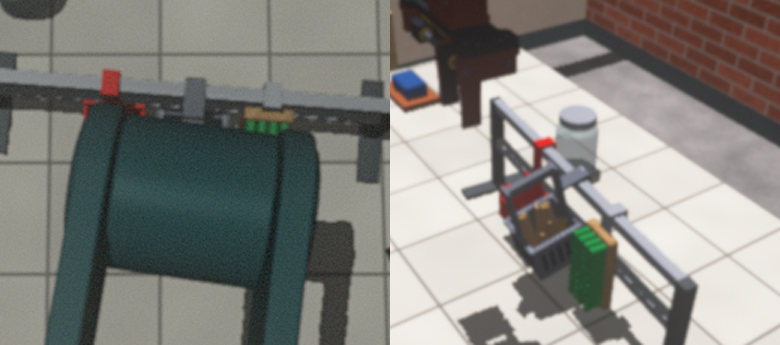

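It hangs between the two, but leaning. I'll measure the lean and check the neighbours.

```bash
cat > e.py <<'E'
from fit import *
from scipy.spatial.transform import Rotation as Ro
np.set_printoptions(precision=3,suppress=True)
fr={};r=[.586,.0069,-.075];reg={}
for c in("top","side"):
    fr[c]=grab_frame(c)
    for n in("basket_hook","brush","scoop"):
        d=outline_of(n,c)
        if d:reg.setdefault(n,{})[c]=d[0]["region"];print(n,c,round(d[0]["confidence"],2),np.round(d[0]["rect"]))
ig=reg["brush"]["side"]|reg["scoop"]["side"]
Rr=Ro.from_euler("z",r[2])
def cost(q):
    Rb=Ro.from_euler("ZYX",[q[4],q[3],0]);
    bs=[Rr.apply(Rb.apply(b)+q[:3])+[r[0],r[1],0] for b in B]
    return -iou(fr["side"],draw(fr["side"],bs,[0,0,0]),reg["basket_hook"]["side"],ig)
s=differential_evolution(cost,[(-.09,-.02),(-.03,.01),(.03,.1),(-.5,.5),(-.25,.25)],seed=1,polish=False,maxiter=80);print("rail frame x y z pitch yaw",s.x,s.fun)
E
python3 e.py
```

```text
basket_hook top 0.84 [328. 198.  51.  32.]
brush top 0.57 [381. 202.  44.  40.]
scoop top 0.64 [277. 192.  44.  30.]
basket_hook side 0.64 [334. 246.  56.  79.]
brush side 0.86 [369. 273.  40.  68.]
scoop side 0.61 [321. 220.  41.  56.]
rail frame x y z pitch yaw [-0.035 -0.002  0.049 -0.27   0.031] -0.9371165644171779
```

The basket leans about 15° on both bars, which is the most its hook slot allows and within limits. The brush hook (column 382) and scoop hook (column 274) are at their starting pixels to within about 1 px.

```bash
python3 -c "from plant import *;print(finish_job())"
```

```text
the job is handed in; nothing more can be done
None
```

I hung the hooked basket on the top bar between the brush and the scoop, let go and handed the job in at about 19 s; it leans about 15° against a 20° limit, the brush and scoop hooks look unmoved, and no verdict was returned.

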